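# Unlatch the plane crate and hold its sprung gate wide

### The job

Open the stock crate so that the wooden planes can be slid out: first squeeze the rear catch, its thumb tab well over towards its fixed lug between the fingers, then squeeze the front catch the same way. Then swing the gate out by its upright post, past the half-way detent, until it stands about square to the crate, and finish while still holding it there by the post against its spring. Leave the planes and the other things on the bench where they are.

Things in the scene. Friction and masses are not known exactly. Their poses are not given: they have to be found in the camera images.
- crate: fixed slatted wooden crate, open on top, 220 mm deep, 190 wide, 110 high. Origin: centre of its underside, on the bench. Its x points from the gated front to the back (away from the robot), y to its left, z up; turned by -0.4 to 0.15 rad. Beside its right (-y) front corner a steel latch plate (155 x 85 mm, top 112 mm above the bench) carries both catches, with 25 mm free around each.
- rear_tab (a point): rear catch's sliding thumb tab: upright steel plate 8 mm thick (crate x), 24 mm wide (crate y); point on its mid-plane 140 mm above the bench, top at 155. It stands on a 10 mm bar that runs to the crate's front, top 122 mm above the bench: keep fingertips above 123. Slides along crate +x, towards its lug, against 4 N, and stays where left. Its bar locks the front catch until moved 11 mm.
- rear_lug: rear catch's fixed lug, 8 mm thick (crate x), 24 mm wide, 112 to 155 mm above the bench; origin at its centre, 34 mm beyond the tab in crate +x at the start (42 mm over both outer faces). It never moves, so centre a stiff hand about 8.5 mm short of the lug's centre, on the tab's side: the tab finger then pushes first and the pair closes up to 20 to 25 mm over the outer faces.
- rear_catch (a joint): travel of the rear tab towards its lug, m: 0 to 0.002 at the start, frees the front catch from 0.011, end stop 0.022.
- front_tab (a point): front catch's sliding thumb tab, like the rear one turned a quarter: 8 mm thick (crate y), 24 wide (crate x); point on its mid-plane 140 mm above the bench, top at 155. Its bar (top at 122: keep fingertips above 123) runs to crate +y as a nose across the outside of the gate's free edge. Slides along crate -y, towards its lug, against 4 N, stays where left; only 3 mm while the rear catch is unsqueezed.
- front_lug: front catch's fixed lug, 8 mm thick (crate y), 24 mm wide, 112 to 155 mm above the bench; origin at its centre, 34 mm beyond the front tab in crate -y at the start (42 mm over both outer faces). Never moves: centre a stiff hand about 8.5 mm short of its centre, on the tab's side.
- front_catch (a joint): travel of the front tab towards its lug, m: 0 to 0.002 at the start, frees the gate from 0.011, end stop 0.022.
- gate_pull: the gate's pull: upright round wooden post 14 mm across, 45 mm tall (120 to 165 mm above the bench) on the gate's top edge, 100 mm from the hinge axis; origin at its centre. Turns with the gate (its z stays up).
- gate_hinge (a point): point on the gate's vertical hinge axis at the pull's mid-height (142 mm above the bench), at the crate's front left corner.
- gate (a joint): gate angle, rad: 0 shut, 1.57 square to the crate's front, stop 1.75. The gate (170 wide, 120 high, 12 mm thick) runs from the hinge to crate -y when shut; its pull swings out to crate -x, then +y (clockwise from above). A spring always pulls it shut (1 N at the pull when shut, 3 N wide open); a detent adds a few N between 0.4 and 1.2 and catches it only half open if let go beyond.
- plane_long_mid (a point): wooden hand plane lying in the crate, 170 x 55 x 45 mm block with a cross dowel; point 30 mm above its sole. Leave alone.
- plane_short_mid (a point): shorter dark wooden hand plane lying in the crate, 130 x 55 x 45 mm; point 30 mm above its sole. Leave alone.
- glue_jar_mid (a point): glue jar with steel cap, 64 mm across, 85 mm tall, standing beside the latch plate; its centre. Leave alone.
- offcut_mid (a point): dark wood offcut 110 x 45 x 28 mm lying in front of the crate's right end; its centre. Leave alone.
- chisel_grip (a point): wood-handled screwdriver lying left of the crate; middle of its handle. Leave alone.
- mallet_grip (a point): hammer lying on the bench at the left; middle of its handle. Leave alone.
- mug_mid (a point): white mug, 76 mm across, 90 mm tall, on the bench at the right; its centre. Leave alone.

How it is judged:
On the way, in this order (a step that is already met when the one before it is completed fails the run):
1. the rear catch is squeezed: its tab at least 11 mm towards the lug, the fingers pressing on the lug too (value of joint rear_catch above 0.011 m and contact force between the fingers and rear_lug above 1 N), for 0.1 s.
2. then the front catch is squeezed in the same way (value of joint front_catch above 0.011 m and contact force between the fingers and front_lug above 1 N), for 0.1 s.
3. the gate is swung past its detent by its post (value of joint gate above 1.2 rad and contact force between the fingers and gate_pull above 0.3 N), for 0.1 s.
At the end, for the whole second after the job is handed in: The gate stands at 1.35 rad or more and is still (under 0.15 rad/s), the fingers bear on its post with over 0.5 N, both catches are still back by at least 10 mm, and no plane or other loose thing has moved more than 30 mm (value of joint gate above 1.35 rad and velocity of joint gate between -0.15 and 0.15 rad/s and contact force between the fingers and gate_pull above 0.5 N and value of joint each of rear_catch, front_catch above 0.01 m and distance of each of plane_long_mid, plane_short_mid, glue_jar_mid, offcut_mid, chisel_grip, mallet_grip, mug_mid from where it was at the start of the episode below 0.03 m); the arm keeps its last pose, push and grip.
It fails at once if a plane or another loose thing on the bench is moved by more than 30 mm (distance of any of plane_long_mid, plane_short_mid, glue_jar_mid, offcut_mid, chisel_grip, mallet_grip, mug_mid from where it was at the start of the episode above 0.03 m).
It also fails if it takes over 58 s, if anything falls off the work surface, if the arm or the gripper's body presses on something with over 40 N, if the wrist force passes 120 N, or if a joint passes its speed limit or range.

### The arm

A 6-joint arm with a two-finger parallel gripper is mounted at the origin on the work surface. World frame = base frame: x ahead of the robot, y to its left, z up, the work surface at z = 0. Lengths are in m, angles in rad, forces in N, time in s.
With the tool pointing down it reaches from about 0.35 to 0.775 m from the base axis. Payload 7.3 kg.
Tool frame: the origin (TCP) lies at the very end of the fingers, on their centre line; the grasp point (between the pads) lies 19 mm behind it (robot.hold_point_z is the distance from the TCP to the grasp point, in m); z points along the fingers, y is the direction in which the jaws open and shut (so a half turn about z gives the same grasp; the last joint's range is limited). The gripper opens to 92 mm and grips with 3 to 60 N. Pads are 19 mm wide; open, the fingers measure 130 mm over their backs; the gripper's body (75 mm by 190 mm) begins 47 mm behind the grasp point.
Start: joints at [1.119, 0.342, 1.524, -0, 1.275, -0.146], TCP at [0.158, 0.501, 0.227] pointing down, gripper open.
Joint ranges: [-2.53, 2.53], [-0.77, 2.02], [0.04, 2.7], [-1, 4.14], [0.28, 2.66], [-3.11, 3.11]. Speed limits (rad/s): [2.57, 2.57, 3.14, 3.14, 3.14, 3.14].

### API

Orientations are given as [roll, pitch, yaw] about the fixed x, y, z axes, in that order (R = Rz(yaw) Ry(pitch) Rx(roll)).
In Python, from cell import monitor, viewer, robot gives the robot as it stands.
- The arm moves only by the tool move_arm, never from a script. Its argument "deltas" is a list of rows, each an object of numbers: "x", "y", "z": the shift along the tool's x, y, z in m; "wx", "wy", "wz": the turn, a rotation vector about the tool's x, y, z in degrees; "hand": the opening, from 0 (shut) to 1 (fully open). In form: [{"x": .., "y": .., "z": .., "wx": .., "wy": .., "wz": .., "hand": ..}, ...]. A call has 1 to 8 rows; each row is the pose to reach, as a shift and turn from the pose commanded when the call began, along the tool's axes at that moment; what a row does not reach only later rows make up. A row lasts 1/8 s, in which the tool goes at most 62.5 mm and 10.7 degrees, less where a joint would pass 70% of its speed; a pose out of reach is approached as far as the arm can. A call with a gripper value outside its range is refused whole. The fingers move at their own pace and stop on an object; "grip_force" is the grip in N (left out, the last holds). Time passes only in rows, so rows that repeat a pose let the fingers close. It gives the time, the measured TCP pose, the force and the opening at its end, in the units of the state.
- monitor.observe(): the state, without advancing time (a new reading comes with each control period).
- viewer.read_camera(name): name is "scene" or "top"; returns the picture (420x560x3 uint8, red, green, blue); there is no depth.
- viewer.camera_params(name): a dict with "camera_matrix" (3x3 intrinsics, pixels), "k1" (the pictures are not rectified: a ray, as slopes to the right and down, at radius r is drawn at 1 + k1 r^2 times it, then the intrinsics apply), "R" (3x3) and "t" (3): a world point X has camera coordinates R X + t. Camera axes: x right, y down, z forward; pixel columns grow to the right and rows downward; lengths in m; the calibration is good to about 2 mm. A picture is of the moment at which its call begins. camera_params takes no time and is no camera call.
- robot.hand_in(): hands the job in, once; it reports no verdict.
The state is a dict: "time": time; "qpos": joint angles; "qvel": joint speeds; "joint_efforts": joint torques, N m; "tool_pos": TCP position; "tool_rot": TCP orientation; "contact_force": force on the tool from outside, world axes, zero at the start; "torque": the same for the moment, N m; "opening": finger opening in m.
Only numpy, scipy, OpenCV 4.12 (cv2) and the standard library are available. Lean on these libraries where they do the work, as an engineer would, in place of code of your own. Each camera call takes 0.05 s, during which the arm holds its last target. There are 200 camera calls.

## Working session

There is one attempt and no reset: what is moved stays moved. The work goes in short steps, Python scripts to look and compute and a tool call to move; the robot and the scene stay as the last step left them, time stands still between calls to the robot, and variables do not carry over. Pictures are saved under pics/ and viewed, about 8 in all and at most 12, crops included, and the job is handed in when it is done.

Besides the shell and the picture viewer there is one more tool, called after ">>>" as name(argument=value, ...), one argument or row to a line, values as JSON. move_arm: Moves the arm, as the interface text tells. Its arguments: {"type":"object","properties":{"deltas":{"type":"array","items":{"type":"object","properties":{"x":{"type":"number"},"y":{"type":"number"},"z":{"type":"number"},"wx":{"type":"number"},"wy":{"type":"number"},"wz":{"type":"number"},"hand":{"type":"number"}}}},"grip_force":{"type":"number"}},"required":["deltas"]}

```bash
mkdir -p pics; ls; python3 - <<'E'
from cell import monitor, viewer, robot
import cv2,json
s=monitor.observe();print(s)
for n in("top","scene"):
    im=viewer.read_camera(n);cv2.imwrite(f"pics/{n}0.png",im[:,:,::-1]);print(n,viewer.camera_params(n))
a=[cv2.imread(f"pics/{n}0.png") for n in("top","scene")]
for n,i in zip(("top","scene"),a): cv2.imwrite(f"pics/{n}0b.png",cv2.resize(i,(800,600),interpolation=cv2.INTER_CUBIC))
E
```

```text
pics
{'time': 0.0, 'qpos': array([ 1.11898708e+00,  3.42721169e-01,  1.52503199e+00, -5.53305663e-06,
        1.27542970e+00, -1.45964266e-01]), 'qvel': array([-0.00060642, -0.00041276,  0.00029732,  0.00030555, -0.00042231,
       -0.00038783]), 'joint_efforts': array([-5.51544508e-04, -4.31241131e+01, -2.44224590e+01,  7.17566279e-02,
        5.58353914e-02, -1.20331633e-04]), 'tool_pos': array([0.15785213, 0.50026199, 0.22604056]), 'tool_rot': array([-3.14001859e+00, -2.26054823e-04,  2.83574911e+00]), 'contact_force': array([ 0.4918195 , -0.02212017, -0.3331971 ]), 'torque': array([ 0.02851669, -0.01852684, -0.04826265]), 'opening': 0.09139690305180899}
top {'camera_matrix': array([[486.10513839,   0.        , 277.49976372],
       [  0.        , 486.10513839, 207.25996185],
       [  0.        ,   0.        ,   1.        ]]), 'k1': -0.018342173704905176, 'R': array([[ 9.42765529e-03, -9.99953062e-01,  2.23460385e-03],
       [-9.86168450e-01, -9.66745642e-03, -1.65463981e-01],
       [ 1.65477818e-01, -6.43758440e-04, -9.86213302e-01]]), 't': array([0.01288634, 0.58741453, 1.82707592])}
scene {'camera_matrix': array([[475.06769709,   0.        , 275.73713678],
       [  0.        , 475.06769709, 216.31827209],
       [  0.        ,   0.        ,   1.        ]]), 'k1': -0.0026704377756914892, 'R': array([[-0.8128096 ,  0.58244903, -0.00967876],
       [ 0.32495879,  0.43956628, -0.83736687],
       [-0.48346907, -0.68376503, -0.54655563]]), 't': array([ 0.48341036, -0.09669703,  1.78889379])}
```

View pics/top0b.png

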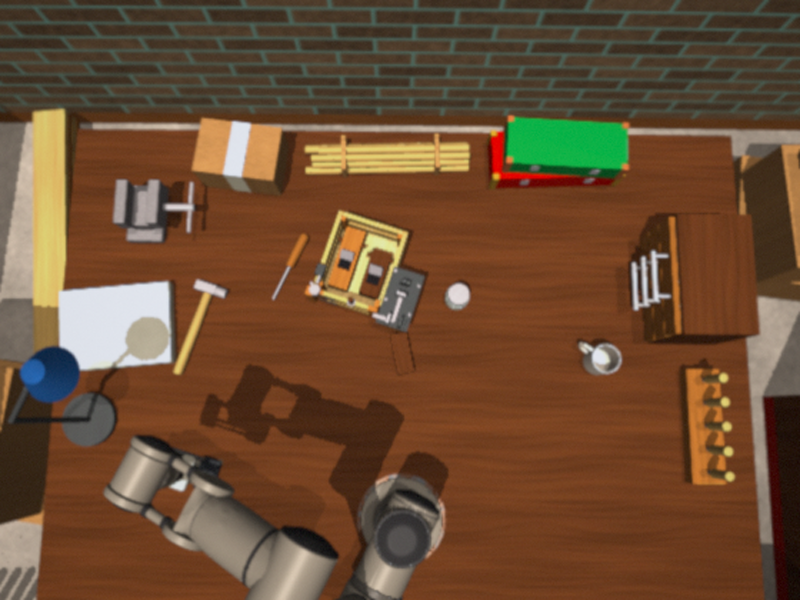

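View pics/scene0b.png

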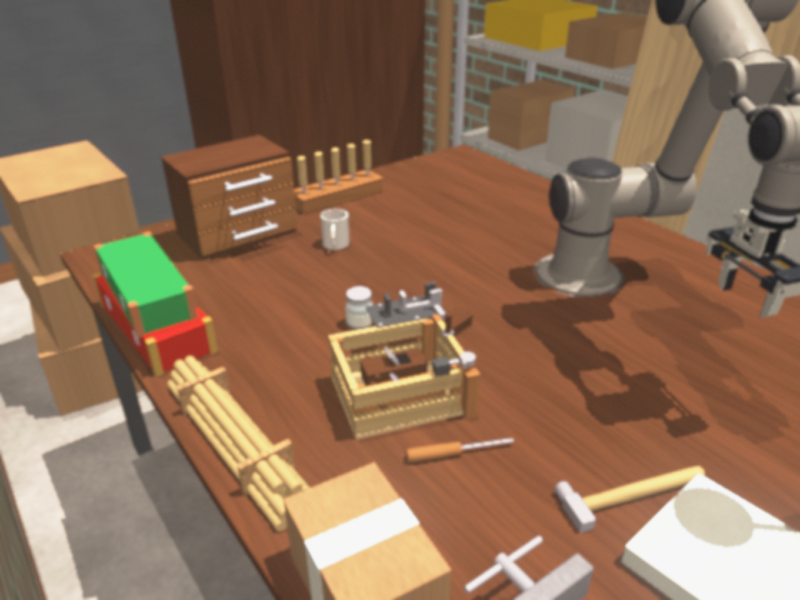

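The top view shows the crate at about (360,262) of the enlarged picture, with the latch plate at (402,298), the jar at (458,296) and the offcut at (402,352). I'll crop in closer.

```bash
cat > h.py <<'E'
from cell import monitor, viewer, robot
import cv2, numpy as np
from scipy.spatial.transform import Rotation as Ro
def proj(n,X):
    p=viewer.camera_params(n);c=np.atleast_2d(X)@p["R"].T+p["t"];s=c[:,:2]/c[:,2:]
    s=s*(1+p["k1"]*(s**2).sum(1,keepdims=True));K=p["camera_matrix"]
    return s*K[0,0]+K[:2,2]
def ray(n,uv):
    p=viewer.camera_params(n);k=p["k1"]
    s=cv2.undistortPoints(np.float64(uv).reshape(-1,1,2),p["camera_matrix"],np.array([k,0,0,0.])).reshape(-1,2)
    d=np.c_[s,np.ones(len(s))]@p["R"];return -p["R"].T@p["t"],d
def onz(n,uv,z):
    o,d=ray(n,uv);return o+d*((z-o[2])/d[:,2])[:,None]
def crop(n,x0,y0,w,h,f,name):
    im=viewer.read_camera(n)[:,:,::-1]; c=cv2.resize(im[y0:y0+h,x0:x0+w],None,fx=f,fy=f,interpolation=cv2.INTER_CUBIC)
    for i in range(0,w,10): cv2.putText(c,str(x0+i),(i*f,8),0,.3,(255,255,255),1);cv2.line(c,(i*f,9),(i*f,14),(255,255,255),1)
    for i in range(0,h,10): cv2.putText(c,str(y0+i),(0,i*f+4),0,.3,(255,255,255),1);cv2.line(c,(20,i*f),(25,i*f),(255,255,255),1)
    cv2.imwrite(f"pics/{name}.png",c)
E
python3 - <<'E'
from h import *
crop("top",205,140,100,75+20,6,"t1"); crop("scene",225,190,120,95,6,"s1")
E
```

```text
(no output)
```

View pics/t1.png

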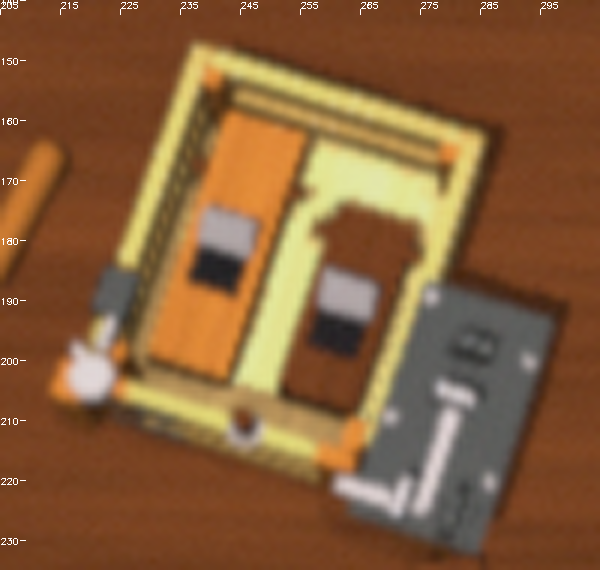

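View pics/s1.png

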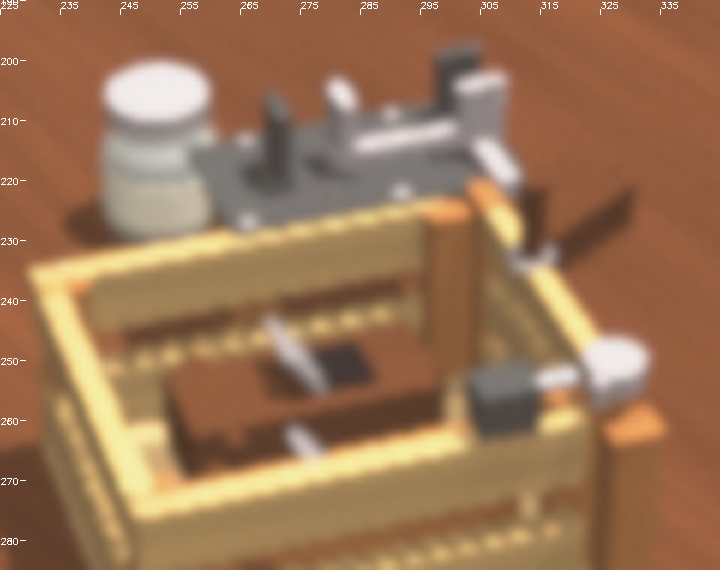

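The top crop shows (crop pixels, x6) the crate's rear corners at (195,45) and (485,130), the rear tab at (457,391), the rear lug at (477,345), the front tab at (402,495), the front lug at (458,508) and the post at (245,422). In the scene crop, the rear tab's top is at (342,93), the rear lug's at (275,105), the front tab's at (480,82), the front lug's at (458,48), and the post's is near (535,195).

```bash
python3 - <<'E'
from h import *
np.set_printoptions(precision=4,suppress=True)
T=lambda u,v:((u+.5)/6-.5+205,(v+.5)/6-.5+140); S=lambda u,v:((u+.5)/6-.5+225,(v+.5)/6-.5+190)
def tri(a,b):
    o1,d1=ray("top",[a]);o2,d2=ray("scene",[b]);d1/=np.linalg.norm(d1);d2/=np.linalg.norm(d2)
    s=np.linalg.lstsq(np.c_[d1[0],-d2[0]],o2-o1,rcond=None)[0];p=o1+s[0]*d1[0];q=o2+s[1]*d2[0];return (p+q)/2,np.linalg.norm(p-q)
pts=dict(rt=(457,391,342,93),rl=(478,335,275,105),ft=(402,490,480,82),fl=(460,490,458,48),post=(245,420,535,192))
for k,v in pts.items():print(k,onz("top",[T(*v[:2])],.165 if k=="post" else .155)[0],onz("scene",[S(*v[2:])],.165 if k=="post" else .155)[0],tri(T(*v[:2]),S(*v[2:])))
c=onz("top",[T(*p) for p in((195,45),(485,130))],.11);print("rear corners",c,np.linalg.norm(c[1]-c[0]),np.arctan2(*(c[0]-c[1])[:2])*-1)
c2=onz("scene",[S(*p) for p in((32,270),(140,510))],.11);print(c2,np.linalg.norm(c2[1]-c2[0]),-np.arctan2(*(c2[1]-c2[0])[:2]))
pl=onz("top",[T(*p) for p in((445,275),(565,315),(478,552),(345,512))],.112);print("plate",pl,[np.linalg.norm(pl[i]-pl[i-1]) for i in range(4)])
d=pl[0]+pl[1]-pl[2]-pl[3];print("yaw plate",np.arctan2(d[1],d[0]))
E
```

```text
rt [0.5788 0.0069 0.155 ] [0.5792 0.0108 0.155 ] (array([0.5783, 0.0076, 0.1532]), np.float64(0.002312998485741661))
rl [ 0.6136 -0.0056  0.155 ] [0.6125 0.0002 0.155 ] (array([ 0.6121, -0.0042,  0.1531]), np.float64(0.004581730647600165))
ft [0.5179 0.0395 0.155 ] [0.5176 0.0435 0.155 ] (array([0.517 , 0.0405, 0.1536]), np.float64(0.0028334915350329993))
fl [0.5182 0.0045 0.155 ] [0.506  0.0109 0.155 ] (array([0.5129, 0.009 , 0.1577]), np.float64(0.013229770389022668))
post [0.5581 0.1345 0.165 ] [0.5683 0.1476 0.165 ] (array([0.5591, 0.1357, 0.1551]), np.float64(0.0016626097986199946))
rear corners [[ 0.8081  0.1748  0.11  ]
 [ 0.7542 -0.0098  0.11  ]] 0.1922945066139067 -0.28375408447101597
[[ 0.7515 -0.0062  0.11  ]
 [ 0.8061  0.1741  0.11  ]] 0.1883630013789178 -0.2938679078432332
plate [[ 0.6599  0.0147  0.112 ]
 [ 0.6351 -0.0605  0.112 ]
 [ 0.4857 -0.0072  0.112 ]
 [ 0.5098  0.0751  0.112 ]] [np.float64(0.16181986327134598), np.float64(0.07916325530901609), np.float64(0.15860085777116464), np.float64(0.08574245642818965)]
yaw plate -0.36276847564037573
```

```bash
cat >> h.py <<'E'
YAW=-0.30; XD=np.array([np.cos(YAW),np.sin(YAW),0]); YD=np.array([-XD[1],XD[0],0])
def to(p,yaw):
    s=monitor.observe();R0=Ro.from_euler("xyz",s["tool_rot"])
    d=R0.inv().apply(np.array(p)-s["tool_pos"]);w=(R0.inv()*Ro.from_euler("xyz",[np.pi,0,yaw])).as_rotvec(degrees=True)
    print("t",round(s["time"],2),"pos",s["tool_pos"].round(4),"rot",s["tool_rot"].round(3),"F",s["contact_force"].round(1),"op",round(s["opening"],4),"\n d mm",(d*1000).round(1),"w deg",w.round(2))
E
python3 - <<'E'
from h import *
rt=np.array([.579,.008,0]);rl=rt+.034*XD;c=rl-.0085*XD;print(rl,c)
to([c[0],c[1],.20],1.27)
E
```

```text
[ 0.61148144 -0.00204769  0.        ] [6.0336108e-01 4.6423473e-04 0.0000000e+00]
t 0.2 pos [0.1579 0.5004 0.2263] rot [-3.141 -0.     2.836] F [-0.2  0.1 -0. ] op 0.0917 
 d mm [-575.3 -342.6   26.5] w deg [-5.000e-02  4.000e-02  8.971e+01]
```

>>> move_arm(
  deltas=[
    {"x": -0.05,"y": -0.03,"z": 0,"wz": 9,"hand": 0.78},
    {"x": -0.1,"y": -0.06,"wz": 18,"z": 0,"hand": 0.78},
    {"x": -0.15,"y": -0.09,"z": 0,"wz": 27,"hand": 0.78},
    {"x": -0.2,"y": -0.12,"z": 0,"wz": 36,"hand": 0.78},
    {"x": -0.25,"y": -0.15,"z": 0,"wz": 45,"hand": 0.78},
    {"x": -0.3,"y": -0.18,"z": 0,"wz": 54,"hand": 0.78},
    {"x": -0.35,"y": -0.21,"z": 0,"wz": 63,"hand": 0.78},
    {"x": -0.4,"y": -0.24,"z": 0,"wz": 72,"hand": 0.78},
  ],
  grip_force=25,
)

```text
schema error: expected keys x, y, z, wx, wy, wz, hand
```

```bash
python3 - <<'E'
from h import *
to([.6034,.0005,.20],1.27)
E
```

```text
t 0.2 pos [0.1579 0.5004 0.2263] rot [-3.141 -0.     2.836] F [-0.2  0.1 -0. ] op 0.0917 
 d mm [-575.3 -342.6   26.5] w deg [-5.000e-02  4.000e-02  8.971e+01]
```

All seven keys are needed in every row.

>>> move_arm(
  deltas=[
    {"x": -0.05,"y": -0.03,"z": 0,"wx": 0,"wy": 0,"wz": 9,"hand": 0.78},
    {"x": -0.1,"y": -0.06,"z": 0,"wx": 0,"wy": 0,"wz": 18,"hand": 0.78},
    {"x": -0.15,"y": -0.09,"z": 0,"wx": 0,"wy": 0,"wz": 27,"hand": 0.78},
    {"x": -0.2,"y": -0.12,"z": 0,"wx": 0,"wy": 0,"wz": 36,"hand": 0.78},
    {"x": -0.25,"y": -0.15,"z": 0,"wx": 0,"wy": 0,"wz": 45,"hand": 0.78},
    {"x": -0.3,"y": -0.18,"z": 0,"wx": 0,"wy": 0,"wz": 54,"hand": 0.78},
    {"x": -0.35,"y": -0.21,"z": 0,"wx": 0,"wy": 0,"wz": 63,"hand": 0.78},
    {"x": -0.4,"y": -0.24,"z": 0,"wx": 0,"wy": 0,"wz": 72,"hand": 0.78},
  ],
  grip_force=25,
)

```text
time: 1.2
tool_pos: [0.4682, 0.1497, 0.2267]
tool_rot: [3.141, -0.0, 1.574]
contact_force: [0.9, 3.0, 0.1]
opening: 0.0717
```

```bash
python3 - <<'E'
from h import *
to([.6034,.0005,.20],1.27)
E
```

```text
t 1.2 pos [0.4682 0.1497 0.2267] rot [ 3.141 -0.     1.574] F [0.9 3.  0.1] op 0.0717 
 d mm [-149.6  134.7   26.7] w deg [ 1.00e-02 -2.00e-02  1.74e+01]
```

>>> move_arm(
  deltas=[
    {"x": -0.045,"y": 0.04,"z": 0.005,"wx": 0,"wy": 0,"wz": 6,"hand": 0.78},
    {"x": -0.09,"y": 0.08,"z": 0.015,"wx": 0,"wy": 0,"wz": 12,"hand": 0.78},
    {"x": -0.13,"y": 0.115,"z": 0.022,"wx": 0,"wy": 0,"wz": 17.4,"hand": 0.78},
    {"x": -0.15,"y": 0.135,"z": 0.027,"wx": 0,"wy": 0,"wz": 17.4,"hand": 0.78},
    {"x": -0.15,"y": 0.135,"z": 0.027,"wx": 0,"wy": 0,"wz": 17.4,"hand": 0.78},
    {"x": -0.15,"y": 0.135,"z": 0.027,"wx": 0,"wy": 0,"wz": 17.4,"hand": 0.78},
  ],
)

```text
time: 1.95
tool_pos: [0.6029, 0.0031, 0.1995]
tool_rot: [-3.141, -0.0, 1.276]
contact_force: [-0.0, 0.6, -0.3]
opening: 0.0716
```

```bash
python3 - <<'E'
from h import *
to([.6034,.0005,.128],1.27)
a=cv2.resize(viewer.read_camera("top")[140:235,205:305,::-1],None,fx=4,fy=4,interpolation=2)
b=cv2.resize(viewer.read_camera("scene")[190:285,245:345,::-1],None,fx=4,fy=4,interpolation=2)
cv2.imwrite("pics/p2.png",np.hstack([a,b]))
E
```

```text
t 1.95 pos [0.6029 0.0031 0.1995] rot [-3.141 -0.     1.276] F [-0.   0.6 -0.3] op 0.0716 
 d mm [-2.3  1.3 71.5] w deg [-0.06 -0.01  0.32]
```

View pics/p2.png

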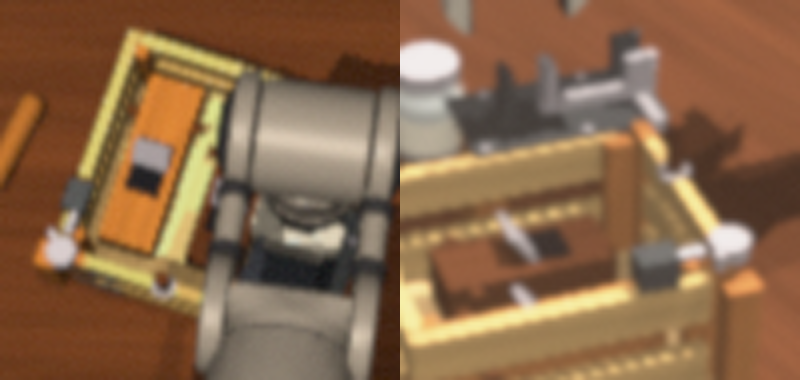

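The picture shows the hand over the latch plate with the fingertips above the rear catch, at (455,15) and (575,5). I'll descend with a slightly wider hand.

>>> move_arm(
  deltas=[
    {"x": -0.002,"y": 0.001,"z": 0.01,"wx": 0,"wy": 0,"wz": 0.3,"hand": 0.9},
    {"x": -0.002,"y": 0.001,"z": 0.025,"wx": 0,"wy": 0,"wz": 0.3,"hand": 0.9},
    {"x": -0.002,"y": 0.001,"z": 0.04,"wx": 0,"wy": 0,"wz": 0.3,"hand": 0.9},
    {"x": -0.002,"y": 0.001,"z": 0.055,"wx": 0,"wy": 0,"wz": 0.3,"hand": 0.9},
    {"x": -0.002,"y": 0.001,"z": 0.067,"wx": 0,"wy": 0,"wz": 0.3,"hand": 0.9},
    {"x": -0.002,"y": 0.001,"z": 0.071,"wx": 0,"wy": 0,"wz": 0.3,"hand": 0.9},
    {"x": -0.002,"y": 0.001,"z": 0.071,"wx": 0,"wy": 0,"wz": 0.3,"hand": 0.9},
  ],
)

```text
time: 2.92
tool_pos: [0.6039, 0.0003, 0.1286]
tool_rot: [-3.141, -0.0, 1.27]
contact_force: [-0.2, -0.6, 0.8]
opening: 0.0825
```

```bash
python3 - <<'E'
from h import *
to([.6034,.0005,.128],1.27)
crop("scene",245,185,100,75,8,"p3")
E
```

```text
t 2.92 pos [6.039e-01 3.000e-04 1.286e-01] rot [-3.141 -0.     1.27 ] F [-0.2 -0.6  0.8] op 0.0825 
 d mm [ 0.1 -0.6  0.6] w deg [-0.01 -0.    0.01]
```

View pics/p3.png

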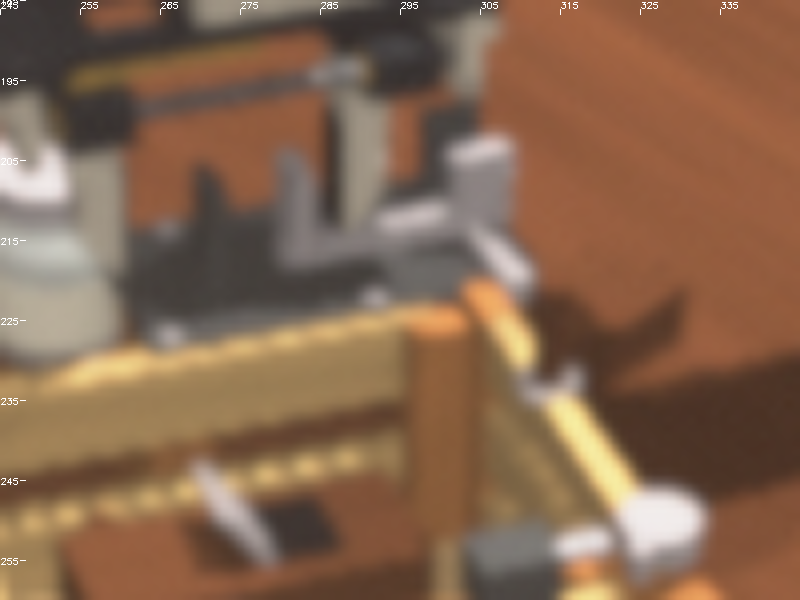

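The fingers straddle the rear catch: the near finger at x≈355 is outside the tab (290), and the far one at x≈100 is outside the lug (208). Their gaps match what I expected, so I'll squeeze.

>>> move_arm(
  deltas=[
    {"x": 0,"y": 0,"z": 0,"wx": 0,"wy": 0,"wz": 0,"hand": 0.5},
    {"x": 0,"y": 0,"z": 0,"wx": 0,"wy": 0,"wz": 0,"hand": 0.35},
    {"x": 0,"y": 0,"z": 0,"wx": 0,"wy": 0,"wz": 0,"hand": 0.2},
    {"x": 0,"y": 0,"z": 0,"wx": 0,"wy": 0,"wz": 0,"hand": 0.1},
    {"x": 0,"y": 0,"z": 0,"wx": 0,"wy": 0,"wz": 0,"hand": 0.1},
    {"x": 0,"y": 0,"z": 0,"wx": 0,"wy": 0,"wz": 0,"hand": 0.1},
    {"x": 0,"y": 0,"z": 0,"wx": 0,"wy": 0,"wz": 0,"hand": 0.1},
    {"x": 0,"y": 0,"z": 0,"wx": 0,"wy": 0,"wz": 0,"hand": 0.1},
  ],
  grip_force=25,
)

```text
time: 3.98
tool_pos: [0.6036, 0.0003, 0.1287]
tool_rot: [-3.141, -0.0, 1.27]
contact_force: [-4.5, 0.2, 4.2]
opening: 0.0193
```

>>> move_arm(
  deltas=[
    {"x": 0,"y": 0,"z": 0,"wx": 0,"wy": 0,"wz": 0,"hand": 0.1},
    {"x": 0,"y": 0,"z": 0,"wx": 0,"wy": 0,"wz": 0,"hand": 0.1},
    {"x": 0,"y": 0,"z": 0,"wx": 0,"wy": 0,"wz": 0,"hand": 0.5},
    {"x": 0,"y": 0,"z": 0,"wx": 0,"wy": 0,"wz": 0,"hand": 0.9},
    {"x": 0,"y": 0,"z": 0,"wx": 0,"wy": 0,"wz": 0,"hand": 0.9},
    {"x": 0,"y": 0,"z": -0.02,"wx": 0,"wy": 0,"wz": 0,"hand": 0.9},
    {"x": 0,"y": 0,"z": -0.05,"wx": 0,"wy": 0,"wz": 0,"hand": 0.9},
    {"x": 0,"y": 0,"z": -0.07,"wx": 0,"wy": 0,"wz": 0,"hand": 0.9},
  ],
)

```text
time: 4.97
tool_pos: [0.6045, 0.0002, 0.2001]
tool_rot: [3.139, -0.0, 1.27]
contact_force: [-0.1, -0.7, 0.3]
opening: 0.0748
```

```bash
python3 - <<'E'
from h import *
ft=np.array([.5177,.0415,0]);fl=ft-.034*YD;c=fl+.0085*YD;print(fl,c)
to([c[0],c[1],.2],2.84)
E
```

```text
[0.50765231 0.00901856 0.        ] [0.51016423 0.01713892 0.        ]
t 4.97 pos [6.045e-01 2.000e-04 2.001e-01] rot [ 3.139 -0.     1.27 ] F [-0.1 -0.7  0.3] op 0.0748 
 d mm [-11.7 -95.1  -0.1] w deg [ 1.100e-01  8.000e-02 -8.994e+01]
```

>>> move_arm(
  deltas=[
    {"x": -0.002,"y": -0.012,"z": 0,"wx": 0,"wy": 0,"wz": -10,"hand": 0.9},
    {"x": -0.003,"y": -0.024,"z": 0,"wx": 0,"wy": 0,"wz": -20,"hand": 0.9},
    {"x": -0.005,"y": -0.036,"z": 0,"wx": 0,"wy": 0,"wz": -30,"hand": 0.9},
    {"x": -0.006,"y": -0.048,"z": 0,"wx": 0,"wy": 0,"wz": -40,"hand": 0.9},
    {"x": -0.008,"y": -0.06,"z": 0,"wx": 0,"wy": 0,"wz": -50,"hand": 0.9},
    {"x": -0.01,"y": -0.072,"z": 0,"wx": 0,"wy": 0,"wz": -60,"hand": 0.9},
    {"x": -0.011,"y": -0.084,"z": 0,"wx": 0,"wy": 0,"wz": -70,"hand": 0.9},
    {"x": -0.012,"y": -0.095,"z": 0,"wx": 0,"wy": 0,"wz": -80,"hand": 0.9},
  ],
)

```text
time: 5.98
tool_pos: [0.5095, 0.017, 0.1988]
tool_rot: [3.141, 0.001, 2.672]
contact_force: [0.8, 0.8, 0.4]
opening: 0.0826
```

>>> move_arm(
  deltas=[
    {"x": 0,"y": 0,"z": 0,"wx": 0,"wy": 0,"wz": -10,"hand": 0.9},
    {"x": 0,"y": 0,"z": 0,"wx": 0,"wy": 0,"wz": -10,"hand": 0.9},
    {"x": 0,"y": 0,"z": 0,"wx": 0,"wy": 0,"wz": -10,"hand": 0.9},
  ],
)

```text
time: 6.35
tool_pos: [0.5098, 0.0169, 0.1988]
tool_rot: [3.141, 0.0, 2.838]
contact_force: [-0.1, -0.2, -0.7]
opening: 0.0824
```

```bash
python3 - <<'E'
from h import *
to([.5102,.0171,.128],2.84)
crop("scene",245,185,100,75,8,"p4")
E
```

```text
t 6.35 pos [0.5098 0.0169 0.1988] rot [3.141 0.    2.838] F [-0.1 -0.2 -0.7] op 0.0824 
 d mm [-0.3  0.3 70.8] w deg [ 0.01  0.03 -0.14]
```

View pics/p4.png

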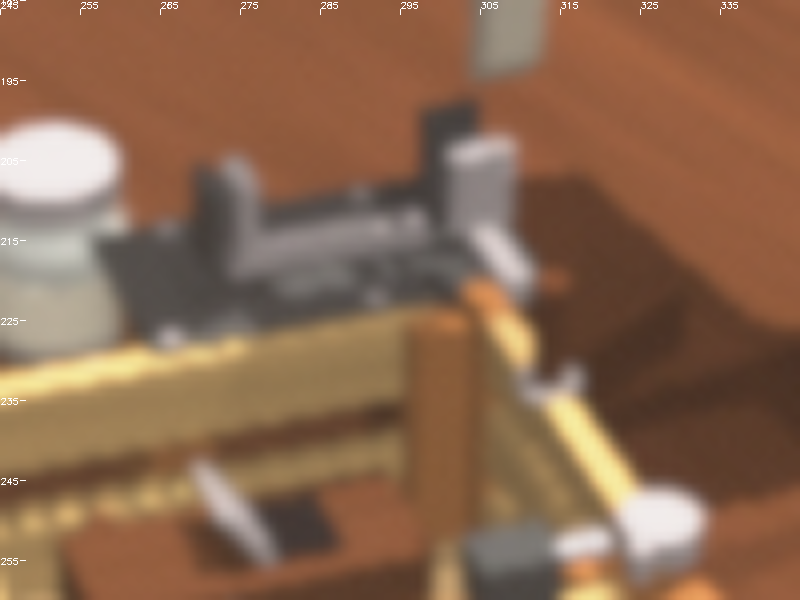

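The rear tab now sits against its lug (240 vs 208). The hand is over the front catch, with its +y finger at (510,40). I'll descend and squeeze.

>>> move_arm(
  deltas=[
    {"x": 0,"y": 0,"z": 0.012,"wx": 0,"wy": 0,"wz": -0.1,"hand": 0.9},
    {"x": 0,"y": 0,"z": 0.027,"wx": 0,"wy": 0,"wz": -0.1,"hand": 0.9},
    {"x": 0,"y": 0,"z": 0.042,"wx": 0,"wy": 0,"wz": -0.1,"hand": 0.9},
    {"x": 0,"y": 0,"z": 0.057,"wx": 0,"wy": 0,"wz": -0.1,"hand": 0.9},
    {"x": 0,"y": 0,"z": 0.068,"wx": 0,"wy": 0,"wz": -0.1,"hand": 0.9},
    {"x": 0,"y": 0,"z": 0.071,"wx": 0,"wy": 0,"wz": -0.1,"hand": 0.9},
    {"x": 0,"y": 0,"z": 0.071,"wx": 0,"wy": 0,"wz": -0.1,"hand": 0.9},
  ],
)

```text
time: 7.28
tool_pos: [0.5097, 0.017, 0.1277]
tool_rot: [3.141, 0.0, 2.843]
contact_force: [0.4, -1.0, 0.7]
opening: 0.0824
```

```bash
python3 - <<'E'
from h import *
to([.5102,.0171,.128],2.84)
crop("scene",245,185,100,75,8,"p5")
E
```

```text
t 7.28 pos [0.5097 0.017  0.1277] rot [3.141 0.    2.843] F [ 0.4 -1.   0.7] op 0.0824 
 d mm [-0.5  0.3 -0.3] w deg [0.01 0.01 0.16]
```

View pics/p5.png

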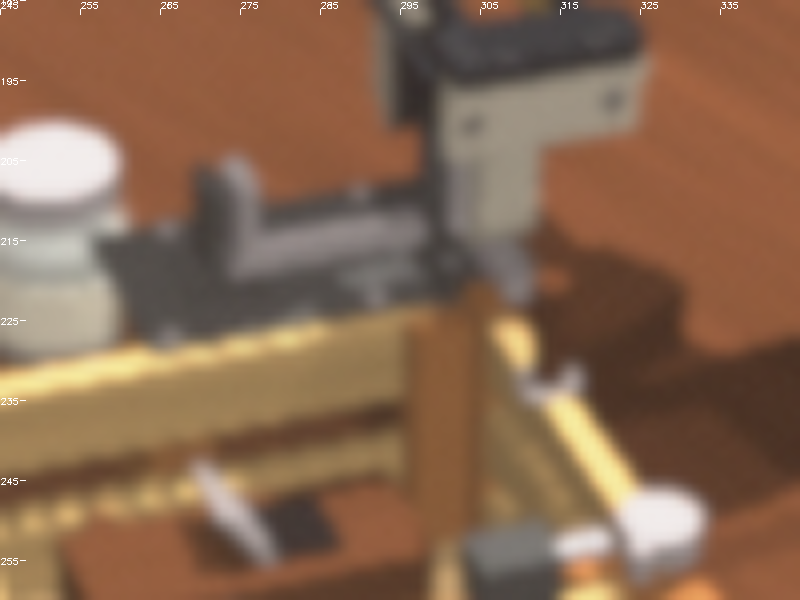

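The finger stands just outside the front tab, about 3 mm towards crate -x. I'll shift it back by 2 mm and squeeze.

>>> move_arm(
  deltas=[
    {"x": -0.002,"y": 0,"z": 0,"wx": 0,"wy": 0,"wz": 0.1,"hand": 0.9},
    {"x": -0.002,"y": 0,"z": 0,"wx": 0,"wy": 0,"wz": 0.1,"hand": 0.5},
    {"x": -0.002,"y": 0,"z": 0,"wx": 0,"wy": 0,"wz": 0.1,"hand": 0.3},
    {"x": -0.002,"y": 0,"z": 0,"wx": 0,"wy": 0,"wz": 0.1,"hand": 0.1},
    {"x": -0.002,"y": 0,"z": 0,"wx": 0,"wy": 0,"wz": 0.1,"hand": 0.1},
    {"x": -0.002,"y": 0,"z": 0,"wx": 0,"wy": 0,"wz": 0.1,"hand": 0.1},
    {"x": -0.002,"y": 0,"z": 0,"wx": 0,"wy": 0,"wz": 0.1,"hand": 0.1},
    {"x": -0.002,"y": 0,"z": 0,"wx": 0,"wy": 0,"wz": 0.1,"hand": 0.1},
  ],
)

```text
time: 8.32
tool_pos: [0.5102, 0.0126, 0.1277]
tool_rot: [-3.134, -0.001, 2.843]
contact_force: [-5.0, -14.7, 2.7]
opening: 0.0196
```

>>> move_arm(
  deltas=[
    {"x": 0,"y": 0,"z": 0,"wx": 0,"wy": 0,"wz": 0,"hand": 0.1},
    {"x": 0,"y": 0,"z": 0,"wx": 0,"wy": 0,"wz": 0,"hand": 0.1},
    {"x": 0,"y": 0,"z": 0,"wx": 0,"wy": 0,"wz": 0,"hand": 0.1},
  ],
)

```text
time: 8.7
tool_pos: [0.5102, 0.0127, 0.1277]
tool_rot: [-3.135, -0.001, 2.841]
contact_force: [-5.5, -15.9, 3.0]
opening: 0.0194
```

The opening of 19.4 mm means the tab is home, and the lug is pressing hard. I'll release and measure the post.

>>> move_arm(
  deltas=[
    {"x": 0,"y": 0,"z": 0,"wx": 0,"wy": 0,"wz": 0,"hand": 0.4},
    {"x": 0,"y": 0,"z": 0,"wx": 0,"wy": 0,"wz": 0,"hand": 0.6},
    {"x": 0,"y": 0,"z": 0,"wx": 0,"wy": 0,"wz": 0,"hand": 0.7},
    {"x": 0,"y": 0,"z": 0,"wx": 0,"wy": 0,"wz": 0,"hand": 0.7},
    {"x": 0,"y": 0,"z": -0.02,"wx": 0,"wy": 0,"wz": 0,"hand": 0.7},
    {"x": 0,"y": 0,"z": -0.05,"wx": 0,"wy": 0,"wz": 0,"hand": 0.7},
    {"x": 0,"y": 0,"z": -0.082,"wx": 0,"wy": 0,"wz": 0,"hand": 0.7},
    {"x": 0,"y": 0,"z": -0.082,"wx": 0,"wy": 0,"wz": 0,"hand": 0.7},
  ],
)

```text
time: 9.7
tool_pos: [0.5128, 0.0164, 0.2121]
tool_rot: [3.141, 0.005, 2.841]
contact_force: [0.2, -0.3, -0.3]
opening: 0.0648
```

```bash
python3 - <<'E'
from h import *
np.set_printoptions(precision=4,suppress=True)
to([.5102,.0171,.21],2.84)
a=viewer.read_camera("top")[185:225,205:265,::-1]; b=viewer.read_camera("scene")[200:260,285:345,::-1]
cv2.imwrite("pics/p6.png",np.hstack([cv2.copyMakeBorder(cv2.resize(a,None,fx=6.5,fy=6.5,interpolation=2),0,130,0,0,0),cv2.resize(b,(390,390),interpolation=2)]))
# candidate predictions
T=lambda u,v:((u+.5)/6-.5+205,(v+.5)/6-.5+140)
base=onz("top",[T(245,430)],.12)[0];top=onz("top",[T(245,420)],.165)[0]
hin=onz("top",[T(90,378)],.13)[0];print(base,top,hin)
C=np.array([.781,.0825,0]);print("crate front-left corner",C-.22*XD+.095*YD, "front mid",C-.22*XD)
for P in(base,top):
  for z in(.12,.165): print(z,proj("scene",[P[0],P[1],z]),proj("top",[P[0],P[1],z]))
E
```

```text
t 9.7 pos [0.5128 0.0164 0.2121] rot [3.141 0.005 2.841] F [ 0.2 -0.3 -0.3] op 0.0648 
 d mm [ 2.7 -0.1  2.1] w deg [0.06 0.3  0.08]
[0.5592 0.1373 0.12  ] [0.5581 0.1345 0.165 ] [0.5891 0.2328 0.13  ]
crate front-left corner [0.5989 0.2383 0.    ] front mid [0.5708 0.1475 0.    ]
0.12 [[313.3918 232.0098]] [[245.4167 211.25  ]]
0.165 [[313.9309 218.8847]] [[244.6341 209.2907]]
0.12 [[313.0408 231.426 ]] [[246.18   211.5356]]
0.165 [[313.5724 218.3143]] [[245.4167 209.5833]]
```

View pics/p6.png

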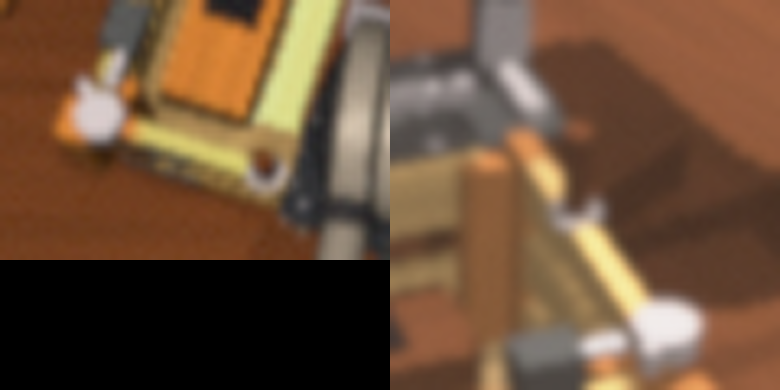

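The collar at (578,212) in the scene crop agrees with the post base predicted from the top view at (575,208). So the post is at about (0.5587, 0.136) and the hinge at about (0.588, 0.232).

```bash
python3 - <<'E'
from h import *
to([.5587,.136,.21],1.27)
E
```

```text
t 9.8 pos [0.5112 0.0165 0.2094] rot [ 3.142 -0.     2.841] F [-0.2 -0.2 -0.1] op 0.0643 
 d mm [-10.  128.2  -0.6] w deg [-1.000e-02 -1.000e-02  9.003e+01]
```

>>> move_arm(
  deltas=[
    {"x": 0,"y": 0.016,"z": 0,"wx": 0,"wy": 0,"wz": 10,"hand": 0.65},
    {"x": -0.002,"y": 0.032,"z": 0,"wx": 0,"wy": 0,"wz": 20,"hand": 0.65},
    {"x": -0.004,"y": 0.048,"z": 0,"wx": 0,"wy": 0,"wz": 30,"hand": 0.65},
    {"x": -0.006,"y": 0.064,"z": 0,"wx": 0,"wy": 0,"wz": 40,"hand": 0.65},
    {"x": -0.008,"y": 0.08,"z": 0,"wx": 0,"wy": 0,"wz": 50,"hand": 0.65},
    {"x": -0.01,"y": 0.096,"z": 0,"wx": 0,"wy": 0,"wz": 60,"hand": 0.65},
    {"x": -0.01,"y": 0.112,"z": 0,"wx": 0,"wy": 0,"wz": 70,"hand": 0.65},
    {"x": -0.01,"y": 0.128,"z": 0,"wx": 0,"wy": 0,"wz": 80,"hand": 0.65},
  ],
)

```text
time: 10.8
tool_pos: [0.5583, 0.1362, 0.208]
tool_rot: [-3.139, 0.001, 1.439]
contact_force: [-0.3, 0.2, 0.1]
opening: 0.0597
```

>>> move_arm(
  deltas=[
    {"x": 0,"y": 0,"z": 0,"wx": 0,"wy": 0,"wz": 10,"hand": 0.65},
    {"x": 0,"y": 0,"z": 0,"wx": 0,"wy": 0,"wz": 10,"hand": 0.65},
    {"x": 0,"y": 0,"z": 0,"wx": 0,"wy": 0,"wz": 10,"hand": 0.65},
  ],
)

```text
time: 11.18
tool_pos: [0.5586, 0.1355, 0.2089]
tool_rot: [-3.14, 0.001, 1.273]
contact_force: [-0.4, 0.4, -0.5]
opening: 0.0597
```

```bash
python3 - <<'E'
from h import *
to([.5587,.136,.133],1.27)
E
```

```text
t 11.18 pos [0.5586 0.1355 0.2089] rot [-3.140e+00  1.000e-03  1.273e+00] F [-0.4  0.4 -0.5] op 0.0597 
 d mm [ 0.5  0.1 75.9] w deg [-0.07  0.03  0.2 ]
```

>>> move_arm(
  deltas=[
    {"x": 0,"y": 0,"z": 0.012,"wx": 0,"wy": 0,"wz": 0,"hand": 0.65},
    {"x": 0,"y": 0,"z": 0.028,"wx": 0,"wy": 0,"wz": 0,"hand": 0.65},
    {"x": 0,"y": 0,"z": 0.044,"wx": 0,"wy": 0,"wz": 0,"hand": 0.65},
    {"x": 0,"y": 0,"z": 0.06,"wx": 0,"wy": 0,"wz": 0,"hand": 0.65},
    {"x": 0,"y": 0,"z": 0.073,"wx": 0,"wy": 0,"wz": 0,"hand": 0.65},
    {"x": 0,"y": 0,"z": 0.076,"wx": 0,"wy": 0,"wz": 0,"hand": 0.65},
    {"x": 0,"y": 0,"z": 0.076,"wx": 0,"wy": 0,"wz": 0,"hand": 0.65},
  ],
)

```text
time: 12.05
tool_pos: [0.5591, 0.1357, 0.1338]
tool_rot: [3.141, -0.0, 1.27]
contact_force: [0.2, -0.0, -0.3]
opening: 0.0599
```

```bash
python3 - <<'E'
from h import *
to([.5587,.136,.133],1.27)
crop("scene",255,185,100,75,8,"p7")
E
```

```text
t 12.05 pos [0.5591 0.1357 0.1338] rot [ 3.141 -0.     1.27 ] F [ 0.2 -0.  -0.3] op 0.0599 
 d mm [ 0.2 -0.4  0.8] w deg [ 0.01 -0.01  0.02]
```

View pics/p7.png

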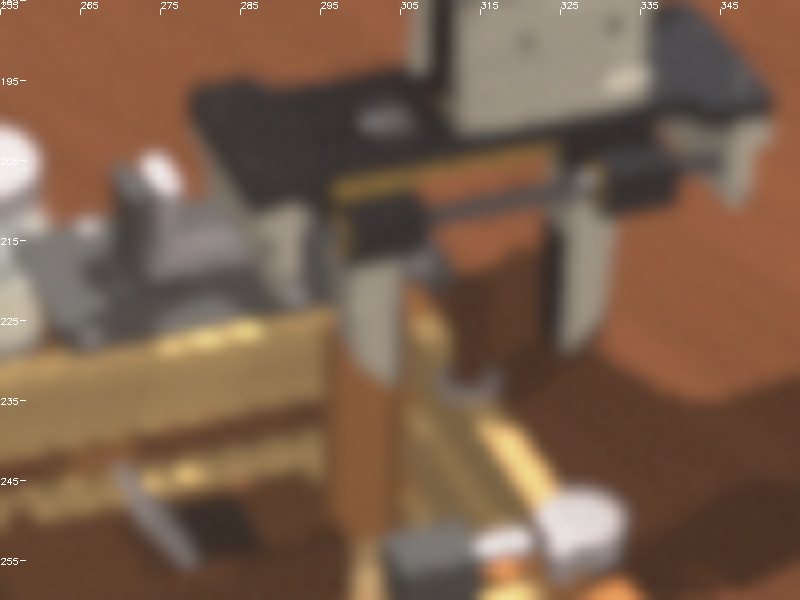

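The post, at x≈470, lies midway between the fingers at 375 and 585, so I'll close.

>>> move_arm(
  deltas=[
    {"x": 0,"y": 0,"z": 0,"wx": 0,"wy": 0,"wz": 0,"hand": 0.4},
    {"x": 0,"y": 0,"z": 0,"wx": 0,"wy": 0,"wz": 0,"hand": 0.2},
    {"x": 0,"y": 0,"z": 0,"wx": 0,"wy": 0,"wz": 0,"hand": 0.05},
    {"x": 0,"y": 0,"z": 0,"wx": 0,"wy": 0,"wz": 0,"hand": 0.05},
    {"x": 0,"y": 0,"z": 0,"wx": 0,"wy": 0,"wz": 0,"hand": 0.05},
    {"x": 0,"y": 0,"z": 0,"wx": 0,"wy": 0,"wz": 0,"hand": 0.05},
  ],
  grip_force=12,
)

```text
time: 12.85
tool_pos: [0.5591, 0.1356, 0.1338]
tool_rot: [3.141, -0.0, 1.27]
contact_force: [0.8, -0.9, -0.2]
opening: 0.0135
```

```bash
python3 - <<'E'
from h import *
to([.5587,.136,.133],1.27)
# arc in tool axes at gate=0 (tool x ~ YD, tool y ~ XD): hinge at tool x=+0.1
for d in range(10,91,10):
    a=np.radians(d);print(d,"x",round(100*(1-np.cos(a)),1),"y",round(-100*np.sin(a),1))
E
```

```text
t 12.85 pos [0.5591 0.1356 0.1338] rot [ 3.141 -0.     1.27 ] F [ 0.8 -0.9 -0.2] op 0.0135 
 d mm [ 0.2 -0.5  0.8] w deg [ 0.02 -0.01  0.01]
10 x 1.5 y -17.4
20 x 6.0 y -34.2
30 x 13.4 y -50.0
40 x 23.4 y -64.3
50 x 35.7 y -76.6
60 x 50.0 y -86.6
70 x 65.8 y -94.0
80 x 82.6 y -98.5
90 x 100.0 y -100.0
```

Gripped at 13.5 mm. I'll swing along the arc, first to 32°.

>>> move_arm(
  deltas=[
    {"x": 0.0002,"y": -0.007,"z": 0,"wx": 0,"wy": 0,"wz": 4,"hand": 0.05},
    {"x": 0.001,"y": -0.0139,"z": 0,"wx": 0,"wy": 0,"wz": 8,"hand": 0.05},
    {"x": 0.0022,"y": -0.0208,"z": 0,"wx": 0,"wy": 0,"wz": 12,"hand": 0.05},
    {"x": 0.0039,"y": -0.0276,"z": 0,"wx": 0,"wy": 0,"wz": 16,"hand": 0.05},
    {"x": 0.006,"y": -0.0342,"z": 0,"wx": 0,"wy": 0,"wz": 20,"hand": 0.05},
    {"x": 0.0086,"y": -0.0407,"z": 0,"wx": 0,"wy": 0,"wz": 24,"hand": 0.05},
    {"x": 0.0117,"y": -0.0469,"z": 0,"wx": 0,"wy": 0,"wz": 28,"hand": 0.05},
    {"x": 0.0152,"y": -0.053,"z": 0,"wx": 0,"wy": 0,"wz": 32,"hand": 0.05},
  ],
)

```text
time: 13.85
tool_pos: [0.5141, 0.1654, 0.1338]
tool_rot: [3.139, -0.002, 0.71]
contact_force: [7.2, -4.2, -3.6]
opening: 0.0138
```

```bash
python3 - <<'E'
from h import *
H=np.array([.5591,.1356,0])+.1*YD
for d in(32,50,68,84):
    a=np.radians(d);v=-YD*np.cos(a)-XD*np.sin(a);p=H+.1*v;p[2]=.1335;to(p,1.27-a)
E
```

```text
t 13.85 pos [0.5141 0.1654 0.1338] rot [ 3.139e+00 -2.000e-03  7.100e-01] F [ 7.2 -4.2 -3.6] op 0.0138 
 d mm [-0.6 -1.   0.3] w deg [ 0.16 -0.1  -0.11]
t 13.85 pos [0.5141 0.1654 0.1338] rot [ 3.139e+00 -2.000e-03  7.100e-01] F [ 7.2 -4.2 -3.6] op 0.0138 
 d mm [  4.2 -31.9   0.3] w deg [ 0.14 -0.13 17.89]
t 13.85 pos [0.5141 0.1654 0.1338] rot [ 3.139e+00 -2.000e-03  7.100e-01] F [ 7.2 -4.2 -3.6] op 0.0138 
 d mm [ 18.3 -59.8   0.2] w deg [ 0.12 -0.15 35.89]
t 13.85 pos [0.5141 0.1654 0.1338] rot [ 3.139e+00 -2.000e-03  7.100e-01] F [ 7.2 -4.2 -3.6] op 0.0138 
 d mm [ 37.6 -79.9   0.2] w deg [ 0.1  -0.17 51.89]
```

>>> move_arm(
  deltas=[
    {"x": 0.0003,"y": -0.0078,"z": 0,"wx": 0,"wy": 0,"wz": 4.5,"hand": 0.05},
    {"x": 0.0012,"y": -0.0156,"z": 0,"wx": 0,"wy": 0,"wz": 9,"hand": 0.05},
    {"x": 0.0028,"y": -0.0233,"z": 0,"wx": 0,"wy": 0,"wz": 13.5,"hand": 0.05},
    {"x": 0.0049,"y": -0.0309,"z": 0,"wx": 0,"wy": 0,"wz": 18,"hand": 0.05},
    {"x": 0.0076,"y": -0.0383,"z": 0,"wx": 0,"wy": 0,"wz": 22.5,"hand": 0.05},
    {"x": 0.0109,"y": -0.0454,"z": 0,"wx": 0,"wy": 0,"wz": 27,"hand": 0.05},
    {"x": 0.0147,"y": -0.0523,"z": 0,"wx": 0,"wy": 0,"wz": 31.5,"hand": 0.05},
    {"x": 0.0191,"y": -0.0588,"z": 0,"wx": 0,"wy": 0,"wz": 36,"hand": 0.05},
  ],
)

```text
time: 14.85
tool_pos: [0.4897, 0.2228, 0.1338]
tool_rot: [3.141, -0.002, 0.081]
contact_force: [3.7, -2.0, -2.6]
opening: 0.0136
```

```bash
python3 - <<'E'
from h import *
H=np.array([.5591,.1356,0])+.1*YD
for d in(68,88):
    a=np.radians(d);v=-YD*np.cos(a)-XD*np.sin(a);p=H+.1*v;p[2]=.1335;to(p,1.27-a)
E
```

```text
t 14.85 pos [0.4897 0.2228 0.1338] rot [ 3.141e+00 -2.000e-03  8.100e-02] F [ 3.7 -2.  -2.6] op 0.0136 
 d mm [-0.7 -0.   0.3] w deg [ 0.04 -0.1  -0.13]
t 14.85 pos [0.4897 0.2228 0.1338] rot [ 3.141e+00 -2.000e-03  8.100e-02] F [ 3.7 -2.  -2.6] op 0.0136 
 d mm [  5.2 -34.3   0.3] w deg [ 0.02 -0.11 19.87]
```

>>> move_arm(
  deltas=[
    {"x": 0.0002,"y": -0.007,"z": 0,"wx": 0,"wy": 0,"wz": 4,"hand": 0.05},
    {"x": 0.001,"y": -0.0139,"z": 0,"wx": 0,"wy": 0,"wz": 8,"hand": 0.05},
    {"x": 0.0022,"y": -0.0208,"z": 0,"wx": 0,"wy": 0,"wz": 12,"hand": 0.05},
    {"x": 0.0039,"y": -0.0276,"z": 0,"wx": 0,"wy": 0,"wz": 16,"hand": 0.05},
    {"x": 0.006,"y": -0.0342,"z": 0,"wx": 0,"wy": 0,"wz": 20,"hand": 0.05},
    {"x": 0.006,"y": -0.0342,"z": 0,"wx": 0,"wy": 0,"wz": 20,"hand": 0.05},
    {"x": 0.006,"y": -0.0342,"z": 0,"wx": 0,"wy": 0,"wz": 20,"hand": 0.05},
    {"x": 0.006,"y": -0.0342,"z": 0,"wx": 0,"wy": 0,"wz": 20,"hand": 0.05},
  ],
)

```text
time: 15.85
tool_pos: [0.4927, 0.2567, 0.1338]
tool_rot: [3.141, -0.001, -0.264]
contact_force: [3.4, -3.4, -0.9]
opening: 0.0136
```

```bash
python3 - <<'E'
from h import *
H=np.array([.5591,.1356,0])+.1*YD
a=np.radians(88);v=-YD*np.cos(a)-XD*np.sin(a);p=H+.1*v;p[2]=.1335;to(p,1.27-a)
s=monitor.observe();r=s["tool_pos"]-H;print("hinge",H,"radius",np.hypot(*r[:2]),"gate angle est",np.arctan2(-r@XD,-r@YD))
a=cv2.resize(viewer.read_camera("top")[140:240,205:305,::-1],None,fx=4,fy=4,interpolation=2)
b=cv2.resize(viewer.read_camera("scene")[180:280,245:345,::-1],None,fx=4,fy=4,interpolation=2)
cv2.imwrite("pics/p8.png",np.hstack([a,b]))
E
```

```text
t 15.85 pos [0.4927 0.2567 0.1338] rot [ 3.141e+00 -1.000e-03 -2.640e-01] F [ 3.4 -3.4 -0.9] op 0.0136 
 d mm [-0.7 -0.5  0.3] w deg [ 0.02 -0.08  0.11]
hinge [0.58865202 0.23113365 0.        ] radius 0.09933289605432774 gate angle est 1.5307589180116024
```

View pics/p8.png

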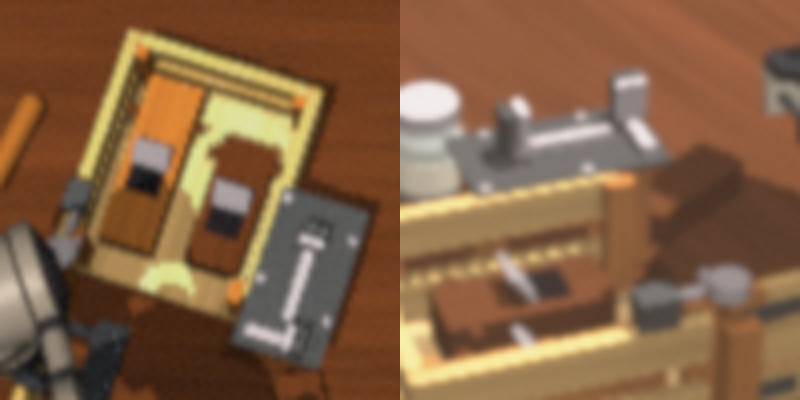

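The gate stands square to the crate (right edge of the scene half, y≈290). Both tabs are against their lugs, and the planes and jar have not moved.

```bash
python3 - <<'E'
from h import *
s=monitor.observe();print(s["tool_pos"].round(4),s["contact_force"].round(1),abs(s["qvel"]).max());print(robot.hand_in())
E
```

```text
[0.4926 0.2567 0.1337] [ 4.8 -3.6 -1.5] 0.0023876854764348786
the job is handed in; nothing more can be done
None
```

I squeezed the rear catch, then the front one, and swung the gate out by its post. I handed in at about 16 s while still gripping the post; no verdict was reported.

**Last checks:**
- **Gate:** it stands at about 1.53 rad, worked out from the tool position and the estimated hinge. The arm is still (joint speeds under 0.003 rad/s).
- **Hold on the post:** the grip opening is 13.6 mm on the 14 mm post, and the wrist feels about 5–6 N of load.
- **Catches:** both closed to about 19.5 mm over the outer faces, and the last pictures show both tabs still against their lugs.
- **Loose things:** the planes, the jar and the rest of what the last crops show looked unmoved. The mug and mallet were outside those crops and were not rechecked, though the arm's path stayed well away from the mug and above the mallet.

**Disagreements:** the front catch's centre was about 4 mm off my estimate, so that squeeze pushed the hand sideways with about 17 N. That is well under the 40 N and 120 N limits. The contact force on each lug was inferred from the wrist force and grip opening, not measured directly.

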